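Pack the marker rack in order and snap the last cap home

TASK

Pack the chunky markers away in the wooden rack in its numbered order: stand the short marker in the one-dot pocket and let it go, then the tall marker in the two-dot pocket and let it go, both upright and fully down. Then press the loose cap, mouth down, onto the bare nose of the marker fixed at the three-dot place until it clicks and sits home on the shoulder, and finish while still pressing the cap firmly down (do not let go). Leave the eraser, sharpener and stapler where they are.

Things in the scene. Friction and masses are not known exactly. Their poses are not given: they have to be found in the camera images.
- rack: fixed wooden rack block, 74 (x) x 220 (y) x 36 mm high, origin at the centre of its underside on the desk, z up; its three places lie along its y axis, 70 mm apart, numbered by raised dots on top along the -x edge: one dot (open pocket, at rack y +70), two dots (open pocket, y 0), three dots (fixed uncapped marker, y -70).
- pocket1 (a point): centre of the mouth of the one-dot pocket, at the rack's top face (36 mm above the desk); round pocket 35 mm in diameter, 28 mm deep, flat floor
- pocket2 (a point): centre of the mouth of the two-dot pocket, same size as the other
- seat (a point): centre of the flat shoulder (34 mm diameter, 58 mm above the desk) of the uncapped marker fixed upright at the three-dot place; the cap's mouth rim rests on it when home. Above it: grey collar 22 mm in diameter, 20 mm high, then a cone narrowing to 10 mm at 34 mm, then a black nib 8 mm in diameter up to 42 mm.
- barrel: that marker's fixed aluminium barrel, 34 mm in diameter, from the rack's top (its origin) 22 mm up to the rigid shoulder. Four sprung beads stand 3 mm out of the collar, 7.6 mm above the shoulder: pushing the cap down meets growing resistance (10 to 15 N) from 11 mm above home; it drops away about 3 mm above home (the click)
- cap_center (a point): loose black snap cap standing mouth down on the desk: a tube 34 mm in outer diameter, 60 mm high, closed at the top, about 30 g; this point is its centre, 30 mm above its mouth rim; z along its axis, from the mouth to the closed top. Mouth opening 24 mm with a 4 mm high lip inside, bore 28.5 mm, 55 mm deep.
- short_center (a point): short closed marker standing upright on the desk: cylinder 30 mm in diameter, 80 mm high, about 60 g, aluminium with a black top end; this point is its centre, half-way up; z along its axis
- tall_center (a point): tall closed marker standing upright on the desk: cylinder 30 mm in diameter, 112 mm high, about 60 g, same look as the short one; this point is its centre, half-way up; z along its axis
- eraser: bystander: white eraser 45 x 24 x 14 mm, origin under its centre; leave alone
- sharpener: bystander: pencil sharpener 28 x 18 x 12 mm, origin under its centre; leave alone
- stapler: bystander: stapler 140 x 34 x 57 mm, long side along its x, origin under its centre; leave alone

How it is judged (in metres and radians):
On the way, in this order (a step that is already met when the one before it is completed fails the run):
1. the short marker stands fully down in the one-dot pocket, let go (horizontal distance between short_center and pocket1 below 0.006 m and z of short_center in the frame of pocket1 below 0.015 m and angle between short_center's own z axis and vertical below 0.12 rad and contact force between the fingers and short below 0.1 N), for 0.2 s.
2. then the tall marker stands fully down in the two-dot pocket, let go (horizontal distance between tall_center and pocket2 below 0.006 m and z of tall_center in the frame of pocket2 below 0.031 m and angle between tall_center's own z axis and vertical below 0.12 rad and contact force between the fingers and tall below 0.1 N), for 0.2 s.
At the end, for the whole second after the job is handed in: Markers upright (0.12 rad), released, within 6 mm of the pocket axis and 3 mm of its floor; cap upright (0.1 rad), within 3 mm of the nose axis, rim within 1.8 mm of the shoulder, fingers on it (over 3 N) and pressing it on the shoulder with over 3 N through the last second (all of step 1 and all of step 2 and horizontal distance between cap_center and seat below 0.003 m and z of cap_center in the frame of seat between 0.027 and 0.0318 m and angle between cap_center's own z axis and vertical below 0.1 rad and contact force between cap and barrel above 3 N and contact force between the fingers and cap above 3 N); the arm keeps its last pose, push and grip.
It fails at once if the tall marker is put in the two-dot pocket before the short one is in the one-dot pocket (horizontal distance between tall_center and pocket2 below 0.006 m and z of tall_center in the frame of pocket2 below 0.031 m and angle between tall_center's own z axis and vertical below 0.12 rad and not (horizontal distance between short_center and pocket1 below 0.006 m and z of short_center in the frame of pocket1 below 0.015 m and angle between short_center's own z axis and vertical below 0.12 rad)).
It fails at once if the cap is put on before the tall marker is in its pocket (horizontal distance between cap_center and seat below 0.005 m and z of cap_center in the frame of seat below 0.034 m and not (horizontal distance between tall_center and pocket2 below 0.006 m and z of tall_center in the frame of pocket2 below 0.031 m and angle between tall_center's own z axis and vertical below 0.12 rad)).
It fails at once if the eraser is moved more than 30 mm (distance of eraser from where it was at the start of the episode above 0.03 m).
It fails at once if the sharpener is moved more than 30 mm (distance of sharpener from where it was at the start of the episode above 0.03 m).
It fails at once if the stapler is moved more than 30 mm (distance of stapler from where it was at the start of the episode above 0.03 m).
It also fails if it takes over 69 s, if anything falls off the work surface, if the arm or the gripper's body presses on something with over 40 N, if the wrist force passes 120 N, or if a joint passes its speed limit or range.

ROBOT

A 6-joint arm with a two-finger parallel gripper is mounted at the origin on the work surface. World frame = base frame: x ahead of the robot, y to its left, z up, the work surface at z = 0. Lengths are in m, angles in degrees, forces in N, time in s.
With the tool pointing down it reaches from about 0.4 to 0.825 m from the base axis. Payload 7 kg.
Tool frame: the origin (TCP) lies at the very end of the fingers, on their centre line; the grasp point (between the pads) lies tcp_to_grasp behind it (tcp_to_grasp is the distance from the TCP to the grasp point, in m); x points along the fingers, y is the direction in which the jaws open and shut, and the axes are right-handed (so a half turn about x gives the same grasp; the last joint's range is limited). The gripper opens to 88 mm and grips with 3 to 60 N. Pads are 19 mm wide; open, the fingers measure 130 mm over their backs; the gripper's body (78 mm by 193 mm) begins 47 mm behind the grasp point.
Start: joints at [80.678, 20.546, 0.682, 0, -70.136, -16.507], TCP at [0.294, 0.608, 0.227] pointing down, gripper open.
Joint ranges: [-176.03, 176.03], [-82.01, 121.73], [-58.28, 71.71], [-173.87, 95.51], [-174.79, -0.11], [-173.66, 173.66]. Speed limits (degrees/s): [136.94, 136.94, 172.46, 180, 180, 180].

INTERFACE

Orientations are given as [roll, pitch, yaw] about the fixed x, y, z axes, in that order (R = Rz(yaw) Ry(pitch) Rx(roll)).
In Python, from plant import * gives the robot as it stands. The module is installed in compiled form; this text tells all that it offers.
- The arm moves only by the shell command python3 -m pendant 'ROWS'. ROWS is JSON, a list of rows, each an object with "claw": the finger opening in mm, from 0 to 87.6; "linear": the shift along the tool's x, y, z in mm, a list of three; "twist": the turn about the tool's x in rad. In form: [{"claw": claw, "linear": [tx, ty, tz], "twist": twist}, ...]. A call has exactly 10 rows; each row shifts and turns the commanded pose from where the row before left it, along the tool's axes as they then stand; what a row does not reach is not made up. A row lasts 1/12 s, in which the tool goes at most 41.7 mm and 7.16 degrees, less where a joint would pass 70% of its speed; a pose out of reach is approached as far as the arm can. A call with a gripper value outside its range is refused whole. The fingers move at their own pace and stop on an object; the grip force is fixed at half the most. Time passes only in rows, so rows that do not move let the fingers close, or fill a call up. It gives the time, the measured TCP pose, the force and the opening at its end, in the units of the state.
- get_obs(): the state, without advancing time (a new reading comes with each control period).
- snapshot(name): name is "side" or "top"; returns (picture, depth): 420x560x3 uint8, red, green, blue; 420x560 float32, m along the optical axis (not along the pixel's ray), 0 where there is no reading.
- camera_params(name): a dict with "fx", "fy", "cx", "cy" (pixels), "rvec" (rotation vector, rad) and "tvec" (3), from world to camera coordinates, as OpenCV has them. Camera axes: x right, y down, z forward; pixel columns grow to the right and rows downward; lengths in m; the calibration is good to about 2 mm. A picture is of the moment at which its call begins. camera_params takes no time and is no camera call.
- close_job(): hands the job in, once; it reports no verdict.
Trained networks look in the newest picture that a camera, given by its name, has taken for a name from the list of things; names that differ only in an ending like _2 or _b are one class to them, and where a whole thing is asked for, a point or a joint stands for the part that bears it (a point fixed in the world has none). Each returns a list of dicts, best first, with "confidence" (0 to 1); they miss things now and then, are a little off and sometimes report something else, mostly with a low value. They report only what shows in the picture. A call takes as long as a camera call.
- boxes_of(camera, target): "xy" ([column, row] in pixels, amid what is visible of it).
The state is a dict: "clock": time; "joint_pos": joint angles; "qvel": joint speeds; "tau": joint torques, N m; "tool_pos": TCP position; "orientation": TCP orientation; "force": force on the tool from outside, world axes, zero at the start; "moment": the same for the moment, N m; "opening": finger opening in m.
Only numpy, scipy, OpenCV 4.12 (cv2) and the standard library are available. Lean on these libraries where they do the work, as an engineer would, in place of code of your own. Each camera call takes 0.05 s, during which the arm holds its last target. There are 200 camera calls.

## Working session

There is one attempt and no reset: what is moved stays moved. The work goes in short steps, Python scripts to look and compute and a shell command to move; the robot and the scene stay as the last step left them, time stands still between calls to the robot, and variables do not carry over. Pictures are saved under pics/ and viewed, about 8 in all and at most 12, crops included, and the job is handed in when it is done.

```bash
mkdir -p pics; ls; cat > h.py <<'E'
from plant import *
import numpy as np, cv2
def cam(n):
    p=camera_params(n);R=cv2.Rodrigues(np.array(p['rvec'],float))[0];return p,R,np.array(p['tvec'],float).ravel()
def cloud(n,d):
    p,R,t=cam(n);v,u=np.mgrid[0:d.shape[0],0:d.shape[1]]
    c=np.stack([(u-p['cx'])/p['fx']*d,(v-p['cy'])/p['fy']*d,d],-1)
    return (c-t)@R
def snap(n,name=None):
    a,d=snapshot(n)
    if name: cv2.imwrite('pics/'+name+'.png',cv2.cvtColor(a,cv2.COLOR_RGB2BGR))
    return a,d
E
python3 - <<'E'
from h import *
o=get_obs();print(o)
for n in('top','side'):
    a,d=snap(n,n+'0');np.save(n+'0.npy',d);P=cloud(n,d)
    p,R,t=cam(n);print(n,'cam at',-R.T@t, R[2])
    for k in['rack','cap_center','short_center','tall_center','barrel','eraser','sharpener','stapler']:
        for b in boxes_of(n,k)[:2]:
            x,y=map(int,b['xy']);print(k,b['xy'],round(b['confidence'],2),P[y,x].round(3))
E
```

```text
pics
{'clock': 0.0, 'joint_pos': array([ 8.06799138e+01,  2.05900703e+01,  6.31604519e-01, -2.30723349e-02,
       -7.01354154e+01, -1.65079208e+01]), 'qvel': array([-0.1406032 , -0.02218231, -0.02269343,  0.02663955, -0.08752427,
        0.03201663]), 'tau': array([ 8.55449780e-04, -5.82713163e+01,  2.93062466e+01,  6.99744925e+00,
        7.11334185e-03, -1.50826386e-04]), 'tool_pos': array([0.29385657, 0.60710527, 0.22561233]), 'orientation': array([  93.50090761,   89.9036451 , -112.33495709]), 'force': array([0.33333918, 0.34522094, 0.61310885]), 'moment': array([-0.01276005,  0.00701685,  0.00380032]), 'opening': 0.08727265405965431}
top cam at [ 0.4791555  -0.00876363  1.2526656 ] [ 0.07315442  0.00441576 -0.99731085]
rack [214.1, 245.4] 0.57 [0.455 0.166 0.062]
cap_center [271.9, 185.5] 0.65 [0.634 0.008 0.007]
short_center [279.7, 245.8] 0.62 [ 0.457 -0.017  0.077]
barrel [291.0, 182.3] 0.39 [ 0.636 -0.05   0.068]
barrel [216.5, 244.6] 0.37 [0.458 0.161 0.062]
sharpener [387.6, 246.8] 0.48 [ 0.457 -0.338  0.001]
stapler [402.0, 178.2] 0.72 [ 0.654 -0.371  0.046]
side cam at [0.45126264 0.59991558 0.82305716] [ 0.10945822 -0.63802341 -0.7621975 ]
rack [251.7, 236.4] 0.84 [0.632 0.033 0.036]
cap_center [322.0, 298.9] 0.84 [0.448 0.184 0.059]
short_center [325.8, 226.4] 0.82 [ 0.46  -0.008  0.055]
tall_center [332.6, 171.0] 0.98 [ 0.459 -0.173  0.077]
tall_center [255.2, 238.1] 0.49 [0.621 0.037 0.036]
barrel [255.5, 205.5] 0.56 [ 0.637 -0.047  0.057]
barrel [252.3, 235.2] 0.52 [0.63  0.03  0.036]
eraser [246.4, 392.1] 0.68 [0.569 0.376 0.014]
eraser [254.3, 234.9] 0.61 [0.632 0.004 0.006]
sharpener [338.7, 149.5] 0.45 [ 0.45  -0.333  0.014]
stapler [272.4, 130.6] 0.85 [ 0.651 -0.356  0.043]
stapler [324.1, 223.5] 0.72 [ 0.463 -0.008  0.066]
```

```bash
python3 - <<'E'
from h import *
import cv2
a=cv2.imread('pics/top0.png');b=cv2.imread('pics/side0.png')
cv2.imwrite('pics/both0.png',np.vstack([cv2.resize(a[130:310,180:420],(720,540))[:, :]])[:300*2])
cv2.imwrite('pics/s0.png',cv2.resize(b[110:310,200:400],(600,600)))
for n in('top','side'):
    P=cloud(n,np.load(n+'0.npy')).reshape(-1,3)
    def rg(c,r,z0,z1):
        m=(np.hypot(P[:,0]-c[0],P[:,1]-c[1])<r)&(P[:,2]>z0)&(P[:,2]<z1);return P[m]
    for k,c,h in(('cap',(.455,.166),.06),('short',(.457,-.012),.08),('tall',(.459,-.18),.112)):
        Q=rg(c,.05,h-.006,h+.006)
        if len(Q):
            (cx,cy),r=cv2.minEnclosingCircle(Q[:,:2].astype(np.float32))
            print(n,k,len(Q),Q.mean(0).round(4),(cx,cy,r),np.percentile(Q,[2,98],axis=0).round(4).tolist())
        A=rg(c,.05,.015,.2); print('  all',len(A),A[:,:2].min(0).round(4),A[:,:2].max(0).round(4),A[:,2].max().round(4))
    Q=rg((.635,.02),.16,.031,.041);print('rack',len(Q),cv2.minAreaRect(Q[:,:2].astype(np.float32)),Q[:,2].mean())
    Q=rg((.635,-.05),.03,.07,.2);print('nose',len(Q),Q.mean(0),Q[:,2].max())
    Q=rg((.635,-.05),.03,.052,.064);print('shoulder',len(Q),cv2.minEnclosingCircle(Q[:,:2].astype(np.float32)))
    for nm,c in(('p1',(.635,.09)),('p2',(.635,.02))):
        Q=rg(c,.03,-.01,.025); print(nm,len(Q),Q.mean(0),Q.min(0),Q.max(0)) if len(Q) else 0
E
```

```text
top cap 108 [0.4452 0.172  0.0591] (0.4453449547290802, 0.17211154103279114, 0.017061544582247734) [[0.4294, 0.1579, 0.0549], [0.4604, 0.1861, 0.063]]
  all 134 [0.4293 0.1548] [0.4628 0.1861] 0.0632
top short 82 [ 0.4589 -0.0219  0.0789] (0.4587995111942291, -0.021561473608016968, 0.014435320161283016) [[0.4463, -0.034, 0.0751], [0.4714, -0.009, 0.0835]]
  all 87 [ 0.4462 -0.0341] [ 0.4739 -0.009 ] 0.0854
top tall 91 [ 0.4592 -0.1861  0.1104] (0.4593214690685272, -0.1860152631998062, 0.014623457565903664) [[0.4465, -0.1985, 0.1063], [0.4735, -0.1739, 0.1144]]
  all 140 [ 0.4446 -0.1987] [ 0.4735 -0.1709] 0.1144
rack 1484 ((0.6279826164245605, 0.00961063802242279), (0.07495371252298355, 0.21991662681102753), 9.350566864013672) 0.03508453067378783
nose 50 [ 0.63818315 -0.05883871  0.08499673] 0.10232004818511263
shoulder 48 ((0.6395887136459351, -0.05945120006799698), 0.016704127192497253)
p1 111 [0.62910929 0.08408279 0.005947  ] [ 0.60617602  0.0643701  -0.00645531] [0.66462614 0.1106134  0.02415625]
p2 106 [0.63081948 0.00991071 0.00763209] [ 6.15655476e-01 -7.03584528e-03  1.36633
[... 484 characters left out ...]
184   0.1104] (0.4605635404586792, -0.1848386973142624, 0.015156962908804417) [[0.4472, -0.1988, 0.1063], [0.4727, -0.1723, 0.1137]]
  all 359 [ 0.4453 -0.1998] [ 0.4745 -0.1693] 0.1138
rack 1798 ((0.6289210915565491, 0.008912734687328339), (0.07426497340202332, 0.22513550519943237), 9.748332977294922) 0.03499621365524975
nose 76 [ 0.63935776 -0.05502958  0.08308581] 0.10149099532636395
shoulder 72 ((0.6403225660324097, -0.05856388062238693), 0.017709452658891678)
p1 107 [0.63646505 0.08152359 0.0070679 ] [ 0.61053632  0.06229554 -0.00469539] [0.66459581 0.11943671 0.02420768]
p2 91 [ 0.63379381 -0.00275303  0.0119691 ] [ 0.61513293 -0.00992558  0.00412741] [0.64654961 0.00683234 0.02474115]
```

View pics/both0.png

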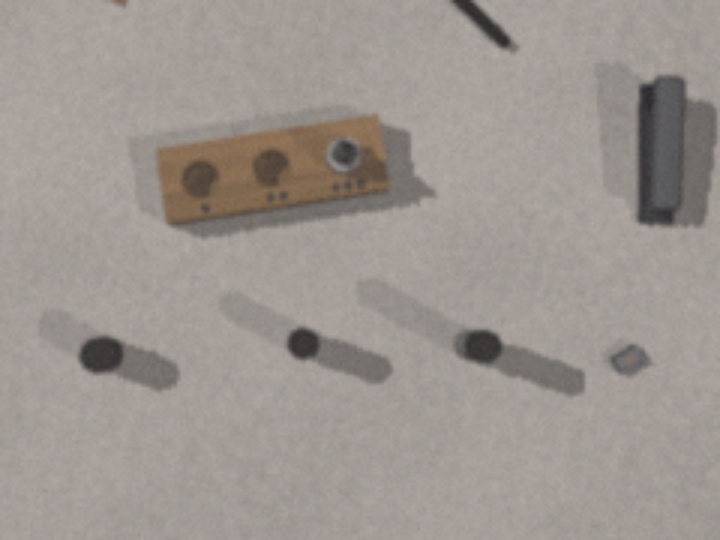

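View pics/s0.png

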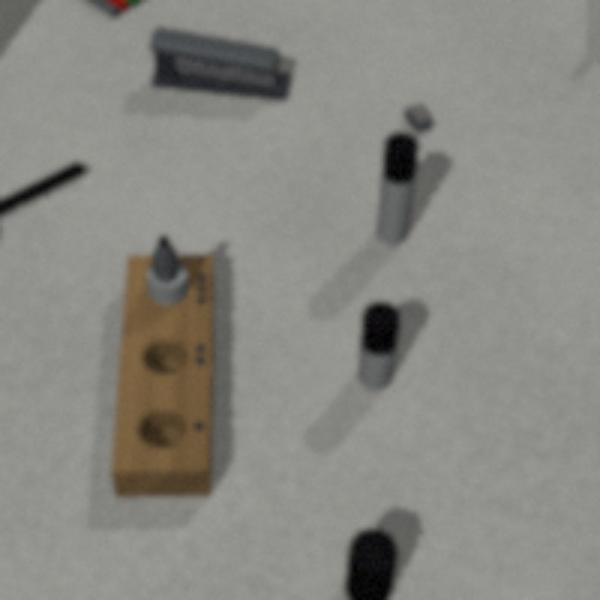

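Top view (3x crop): the rack is yawed about 9.5°, with the dots on the near side and one-dot at the left. Cap (100,353), short (303,343) and tall (482,346) stand clear in a row, and the side view agrees. I'll work out the tool frame next and plan the short grasp.

```bash
cat >> h.py <<'E'
from scipy.spatial.transform import Rotation as Ro
OBJ=dict(short=(.4591,-.0214),tall=(.4600,-.1853),cap=(.4459,.1721),p1=(.617,.0783),p2=(.6285,.0093),seat=(.640,-.0595))
def plan(target,z,yaw=None):
    "delta (mm, tool axes after twist) to bring TCP to target xy,z with jaw axis at yaw deg (world)"
    o=get_obs();R=Ro.from_euler('xyz',o['orientation'],degrees=True).as_matrix()
    jy=np.degrees(np.arctan2(R[1,1],R[0,1]));tw=0
    if yaw is not None:
        d=(yaw-jy+90)%180-90; tw=-np.radians(d)   # tool x is down
    R2=R@Ro.from_rotvec([tw,0,0]).as_matrix()
    t=np.array([*(OBJ[target] if isinstance(target,str) else target),z])
    print('clk',round(o['clock'],2),'tcp',o['tool_pos'].round(4),'jaw',round(jy,2),'tilt',R[:,0].round(3),'j6',round(o['joint_pos'][5],1),'F',o['force'].round(1),'open',round(o['opening']*1e3,1),
     '\n -> twist',round(tw,4),'linear',(R2.T@(t-o['tool_pos'])*1e3).round(1))
E
python3 - <<'E'
from h import *
import plant
print([n for n in dir(plant) if n[0]!='_'])
print(getattr(plant,'tcp_to_grasp',None))
for yaw in(9.5,99.5): plan('short',.15,yaw)
E
```

```text
['PlanningError', 'boxes_of', 'camera_params', 'close_job', 'get_obs', 'snapshot', 'tcp_to_grasp']
0.0188
clk 0.9 tcp [0.2941 0.6075 0.2266] jaw -115.83 tilt [-0.  0. -1.] j6 -16.5 F [ 0.  -0.5  0.8] open 87.7 
 -> twist 0.9542 linear [  76.6  -58.9 -647.6]
clk 0.9 tcp [0.2941 0.6075 0.2266] jaw -115.83 tilt [-0.  0. -1.] j6 -16.5 F [ 0.  -0.5  0.8] open 87.7 
 -> twist -0.6166 linear [ 76.6 647.6 -58.9]
```

```bash
T='{"claw":87,"linear":[0,0,0],"twist":0.1193}'
python3 -m pendant '[{"claw":87,"linear":[0,0,0],"twist":0.1193},{"claw":87,"linear":[0,0,0],"twist":0.1193},{"claw":87,"linear":[0,0,0],"twist":0.1193},{"claw":87,"linear":[0,0,0],"twist":0.1193},{"claw":87,"linear":[0,0,0],"twist":0.1193},{"claw":87,"linear":[0,0,0],"twist":0.1193},{"claw":87,"linear":[0,0,0],"twist":0.1193},{"claw":87,"linear":[0,0,0],"twist":0.1193},{"claw":87,"linear":[0,-3.3,-36],"twist":0},{"claw":87,"linear":[0,-3.3,-36],"twist":0}]'
python3 -m pendant '[{"claw":87,"linear":[0,-3.3,-36],"twist":0},{"claw":87,"linear":[0,-3.3,-36],"twist":0},{"claw":87,"linear":[0,-3.3,-36],"twist":0},{"claw":87,"linear":[0,-3.3,-36],"twist":0},{"claw":87,"linear":[0,-3.3,-36],"twist":0},{"claw":87,"linear":[0,-3.3,-36],"twist":0},{"claw":87,"linear":[0,-3.3,-36],"twist":0},{"claw":87,"linear":[0,-3.3,-36],"twist":0},{"claw":87,"linear":[0,-3.3,-36],"twist":0},{"claw":87,"linear":[0,-3.3,-36],"twist":0}]'
python3 -m pendant '[{"claw":87,"linear":[0,-3.3,-36],"twist":0},{"claw":87,"linear":[0,-3.3,-36],"twist":0},{"claw":87,"linear":[0,-3.3,-36],"twist":0},{"claw":87,"linear":[0,-3.3,-36],"twist":0},{"claw":87,"linear":[0,-3.3,-36],"twist":0},{"claw":87,"linear":[0,-3.3,-36],"twist":0},{"claw":87,"linear":[10,0,0],"twist":0},{"claw":87,"linear":[10,0,0],"twist":0},{"claw":87,"linear":[10,0,0],"twist":0},{"claw":87,"linear":[0,0,0],"twist":0}]'
python3 -c "
from h import *
plan('short',.04,9.5)"
```

```text
clock: 1.73
tool_pos: [0.3121, 0.5376, 0.2254]
orientation: [158.5, 89.9, -101.9]
force: [0.9, -0.3, 0.2]
opening: 0.0873
clock: 2.57
tool_pos: [0.4044, 0.1863, 0.227]
orientation: [-52.4, 89.9, 47.2]
force: [1.7, 0.2, -0.2]
opening: 0.0869
clock: 3.4
tool_pos: [0.458, -0.0214, 0.1943]
orientation: [88.1, 89.8, -172.4]
force: [-0.1, 0.3, -0.6]
opening: 0.0869
clk 3.4 tcp [ 0.458  -0.0214  0.1943] jaw -170.49 tilt [-0.003 -0.    -1.   ] j6 -12.5 F [-0.1  0.3 -0.6] open 86.9 
 -> twist 0.0001 linear [154.3  -1.6  -0.2]
```

```bash
python3 -m pendant '[{"claw":70,"linear":[25,-0.3,0],"twist":0},{"claw":60,"linear":[25,-0.3,0],"twist":0},{"claw":60,"linear":[25,-0.3,0],"twist":0},{"claw":60,"linear":[25,-0.3,0],"twist":0},{"claw":60,"linear":[25,-0.2,0],"twist":0},{"claw":60,"linear":[20,0,0],"twist":0},{"claw":60,"linear":[9,0,0],"twist":0},{"claw":60,"linear":[0,0,0],"twist":0},{"claw":20,"linear":[0,0,0],"twist":0},{"claw":20,"linear":[0,0,0],"twist":0}]'
python3 -m pendant '[{"claw":20,"linear":[0,0,0],"twist":0},{"claw":20,"linear":[0,0,0],"twist":0},{"claw":20,"linear":[0,0,0],"twist":0},{"claw":20,"linear":[0,0,0],"twist":0},{"claw":20,"linear":[0,0,0],"twist":0},{"claw":20,"linear":[0,0,0],"twist":0},{"claw":20,"linear":[-10,0,0],"twist":0},{"claw":20,"linear":[-25,0,0],"twist":0},{"claw":20,"linear":[-30,0,0],"twist":0},{"claw":20,"linear":[-30,0,0],"twist":0}]'
python3 -c "
from h import *
plan('p1',.135,9.5)"
```

```text
clock: 4.23
tool_pos: [0.4618, -0.0208, 0.0437]
orientation: [-86.4, 89.9, 13.1]
force: [0.6, 0.1, 0.3]
opening: 0.0515
clock: 5.07
tool_pos: [0.4601, -0.0219, 0.1383]
orientation: [99.9, 89.9, -160.7]
force: [1.1, 0.2, -1.2]
opening: 0.0298
clk 5.07 tcp [ 0.4601 -0.0219  0.1383] jaw -170.52 tilt [-0.002 -0.001 -1.   ] j6 -12.4 F [ 1.1  0.2 -1.2] open 29.8 
 -> twist -0.0004 linear [   3.  -171.3   72.9]
```

```bash
python3 -m pendant '[{"claw":20,"linear":[0,-25,10.4],"twist":0},{"claw":20,"linear":[0,-25,10.4],"twist":0},{"claw":20,"linear":[0,-25,10.4],"twist":0},{"claw":20,"linear":[0,-25,10.4],"twist":0},{"claw":20,"linear":[0,-25,10.4],"twist":0},{"claw":20,"linear":[0,-25,10.4],"twist":0},{"claw":20,"linear":[0,-21.3,10.5],"twist":0},{"claw":20,"linear":[0,0,0],"twist":0},{"claw":20,"linear":[0,0,0],"twist":0},{"claw":20,"linear":[0,0,0],"twist":0}]'
python3 - <<'E'
from h import *
plan('p1',.078,9.5)
a,d=snap('side','side1');P=cloud('side',d).reshape(-1,3)
for z in(.105,.115,.125):
    m=(abs(P[:,2]-z)<.005)&(np.hypot(P[:,0]-.617,P[:,1]-.078)<.04);print(z,m.sum(),P[m].min(0).round(4),P[m].max(0).round(4))
cv2.imwrite('pics/s1.png',cv2.resize(cv2.cvtColor(a,cv2.COLOR_RGB2BGR)[130:330,180:380],(600,600),interpolation=cv2.INTER_CUBIC))
E
```

```text
clock: 5.9
tool_pos: [0.6171, 0.0783, 0.137]
orientation: [93.5, 89.9, -167.0]
force: [-1.1, 0.2, -1.6]
opening: 0.0299
clk 5.9 tcp [0.6171 0.0783 0.137 ] jaw -170.52 tilt [-0.001 -0.    -1.   ] j6 -15.7 F [-1.1  0.2 -1.6] open 29.9 
 -> twist -0.0004 linear [59.  -0.   0.1]
0.105 39 [0.6032 0.0767 0.1003] [0.6309 0.0929 0.11  ]
0.115 39 [0.6034 0.0735 0.1101] [0.6299 0.093  0.1198]
0.125 39 [0.6036 0.08   0.1203] [0.6318 0.0931 0.1295]
```

View pics/s1.png

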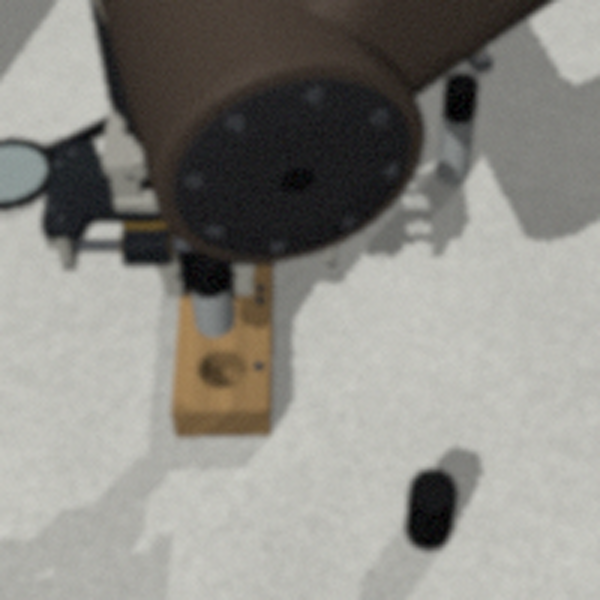

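The side view shows the short marker upright in the fingers at about (212,310), over pocket one at (222,370). Its measured axis is (0.6175, 0.078), which matches the pocket. Next I lower it in.

```bash
python3 -m pendant '[{"claw":20,"linear":[20,0,0],"twist":0},{"claw":20,"linear":[20,0,0],"twist":0},{"claw":20,"linear":[15,0,0],"twist":0},{"claw":20,"linear":[6,0,0],"twist":0},{"claw":20,"linear":[5,0,0],"twist":0},{"claw":20,"linear":[5,0,0],"twist":0},{"claw":20,"linear":[5,0,0],"twist":0},{"claw":20,"linear":[4,0,0],"twist":0},{"claw":20,"linear":[4,0,0],"twist":0},{"claw":20,"linear":[0,0,0],"twist":0}]'
python3 -c "
from h import *
plan('p1',.05,9.5);print(get_obs()['moment'])"
```

```text
clock: 6.78
tool_pos: [0.6175, 0.0785, 0.053]
orientation: [93.6, 90.0, -166.9]
force: [0.4, -0.4, -1.0]
opening: 0.0297
clk 6.78 tcp [0.6175 0.0785 0.053 ] jaw -170.52 tilt [-0.001 -0.    -1.   ] j6 -15.7 F [ 0.4 -0.4 -1. ] open 29.7 
 -> twist -0.0003 linear [ 3.   0.5 -0.1]
[ 0.0854519   0.02853094 -0.03159519]
```

```bash
python3 -m pendant '[{"claw":20,"linear":[3,0,0],"twist":0},{"claw":20,"linear":[2,0,0],"twist":0},{"claw":20,"linear":[0,0,0],"twist":0},{"claw":60,"linear":[0,0,0],"twist":0},{"claw":60,"linear":[0,0,0],"twist":0},{"claw":60,"linear":[0,0,0],"twist":0},{"claw":60,"linear":[0,0,0],"twist":0},{"claw":60,"linear":[-20,0,0],"twist":0},{"claw":60,"linear":[-35,0,0],"twist":0},{"claw":60,"linear":[-35,0,0],"twist":0}]'
python3 -c "
from h import *
plan('tall',.200,9.5)"
```

```text
clock: 7.62
tool_pos: [0.6168, 0.0781, 0.138]
orientation: [104.6, 89.8, -155.9]
force: [0.2, 0.7, 0.9]
opening: 0.0598
clk 7.62 tcp [0.6168 0.0781 0.138 ] jaw -170.52 tilt [-0.004 -0.002 -1.   ] j6 -15.7 F [0.2 0.7 0.9] open 59.8 
 -> twist -0.0003 linear [ -61.   198.4 -234. ]
```

```bash
python3 -m pendant '[{"claw":60,"linear":[-31,0,0],"twist":0},{"claw":60,"linear":[-31,0,0],"twist":0},{"claw":60,"linear":[0,24.8,-29.2],"twist":0},{"claw":60,"linear":[0,24.8,-29.2],"twist":0},{"claw":60,"linear":[0,24.8,-29.2],"twist":0},{"claw":60,"linear":[0,24.8,-29.2],"twist":0},{"claw":60,"linear":[0,24.8,-29.2],"twist":0},{"claw":60,"linear":[0,24.8,-29.2],"twist":0},{"claw":60,"linear":[0,24.8,-29.2],"twist":0},{"claw":60,"linear":[0,24.8,-29.2],"twist":0}]'
python3 - <<'E'
from h import *
for n in('top','side'):
    a,d=snap(n,n+'2');P=cloud(n,d).reshape(-1,3)
    m=(P[:,2]>.07)&(P[:,2]<.13)&(np.hypot(P[:,0]-.617,P[:,1]-.078)<.03);Q=P[m]
    print(n,len(Q),np.percentile(Q[:,2],[50,90]),Q.min(0).round(4),Q.max(0).round(4)) if len(Q) else print(n,0)
plan('tall',.055,9.5)
E
```

```text
clock: 8.45
tool_pos: [0.4594, -0.1858, 0.2006]
orientation: [-102.1, 90.0, -2.6]
force: [0.6, -1.2, 0.6]
opening: 0.0602
top 92 [0.08675872 0.09011469] [0.6041 0.0636 0.0722] [0.6325 0.091  0.0914]
side 169 [0.08623947 0.08832475] [0.6043 0.062  0.0702] [0.6337 0.0953 0.091 ]
clk 8.55 tcp [ 0.4578 -0.1876  0.2005] jaw -170.74 tilt [-0.001 -0.    -1.   ] j6 8.7 F [-0.1 -0.7 -0.1] open 60.2 
 -> twist -0.0042 linear [145.5  -2.7   1.9]
```

Short marker is fully down: its top measures 0.087 m, expected 0.088. Next, the tall one.

```bash
python3 -m pendant '[{"claw":60,"linear":[25,-0.5,0.5],"twist":0},{"claw":60,"linear":[30,-0.5,0.5],"twist":0},{"claw":60,"linear":[30,-0.5,0.5],"twist":0},{"claw":60,"linear":[30,-0.5,0],"twist":0},{"claw":60,"linear":[22,0,0],"twist":0},{"claw":60,"linear":[8,0,0],"twist":0},{"claw":60,"linear":[0,0,0],"twist":0},{"claw":60,"linear":[0,0,0],"twist":0},{"claw":60,"linear":[0,0,0],"twist":0},{"claw":60,"linear":[0,0,0],"twist":0}]'
python3 -c "
from h import *
plan('tall',.055,9.5)"
```

```text
clock: 9.38
tool_pos: [0.4636, -0.1827, 0.0571]
orientation: [-102.7, 89.8, -3.2]
force: [-0.8, -0.6, -0.3]
opening: 0.0602
clk 9.38 tcp [ 0.4636 -0.1827  0.0571] jaw -170.5 tilt [ 0.003 -0.    -1.   ] j6 8.4 F [-0.8 -0.6 -0.3] open 60.2 
 -> twist 0.0001 linear [ 2.1  4.  -1.9]
```

```bash
python3 -m pendant '[{"claw":60,"linear":[1.5,3,-2],"twist":0},{"claw":60,"linear":[0,0,0],"twist":0},{"claw":60,"linear":[0,0,0],"twist":0},{"claw":60,"linear":[0,0,0],"twist":0},{"claw":20,"linear":[0,0,0],"twist":0},{"claw":20,"linear":[0,0,0],"twist":0},{"claw":20,"linear":[0,0,0],"twist":0},{"claw":20,"linear":[0,0,0],"twist":0},{"claw":20,"linear":[0,0,0],"twist":0},{"claw":20,"linear":[0,0,0],"twist":0}]'
python3 -c "
from h import *
plan('tall',.055,9.5)"
```

```text
clock: 10.22
tool_pos: [0.4597, -0.1852, 0.054]
orientation: [78.0, 90.0, 177.5]
force: [0.4, -0.7, 0.2]
opening: 0.0295
clk 10.22 tcp [ 0.4597 -0.1852  0.054 ] jaw -170.51 tilt [-0.  0. -1.] j6 8.7 F [ 0.4 -0.7  0.2] open 29.5 
 -> twist -0.0002 linear [-1.  -0.3 -0.2]
```

```bash
python3 -m pendant '[{"claw":20,"linear":[-15,0,0],"twist":0},{"claw":20,"linear":[-30,0,0],"twist":0},{"claw":20,"linear":[-30,0,0],"twist":0},{"claw":20,"linear":[-30,0,0],"twist":0},{"claw":20,"linear":[-30,0,0],"twist":0},{"claw":20,"linear":[-10,0,0],"twist":0},{"claw":20,"linear":[0,-24.8,20.5],"twist":0},{"claw":20,"linear":[0,-24.8,20.5],"twist":0},{"claw":20,"linear":[0,-24.8,20.5],"twist":0},{"claw":20,"linear":[0,-24.8,20.5],"twist":0}]'
python3 -m pendant '[{"claw":20,"linear":[0,-24.8,20.5],"twist":0},{"claw":20,"linear":[0,-24.8,20.5],"twist":0},{"claw":20,"linear":[0,-24.8,20.5],"twist":0},{"claw":20,"linear":[0,-24.8,20.5],"twist":0},{"claw":20,"linear":[0,0,0],"twist":0},{"claw":20,"linear":[0,0,0],"twist":0},{"claw":20,"linear":[0,0,0],"twist":0},{"claw":20,"linear":[0,0,0],"twist":0},{"claw":20,"linear":[0,0,0],"twist":0},{"claw":20,"linear":[0,0,0],"twist":0}]'
python3 - <<'E'
from h import *
plan('p2',.063,9.5)
a,d=snap('side','side3');P=cloud('side',d).reshape(-1,3)
for z in(.155,.17,.185):
    m=(abs(P[:,2]-z)<.006)&(np.hypot(P[:,0]-.6285,P[:,1]-.009)<.04);Q=P[m];print(z,m.sum(),Q.min(0).round(4),Q.max(0).round(4)) if m.sum() else 0
E
```

```text
clock: 11.05
tool_pos: [0.5445, -0.0869, 0.1989]
orientation: [-4.4, 90.0, 95.0]
force: [0.6, -0.3, -1.1]
opening: 0.0296
clock: 11.88
tool_pos: [0.628, 0.0086, 0.1994]
orientation: [-77.6, 90.0, 21.9]
force: [-0.3, 0.2, -0.9]
opening: 0.0297
clk 11.88 tcp [0.628  0.0086 0.1994] jaw -170.56 tilt [ 0.  0. -1.] j6 -9.1 F [-0.3  0.2 -0.9] open 29.7 
 -> twist -0.0011 linear [136.4  -0.5   0.6]
0.155 52 [0.6143 0.0058 0.1493] [0.644  0.0229 0.1608]
0.17 49 [0.6146 0.0019 0.1652] [0.6408 0.0228 0.1753]
0.185 53 [0.6142 0.0099 0.1791] [0.6426 0.0231 0.1908]
```

```bash
python3 -m pendant '[{"claw":20,"linear":[20,-0.3,0.4],"twist":0},{"claw":20,"linear":[30,0,0.4],"twist":0},{"claw":20,"linear":[30,0,0],"twist":0},{"claw":20,"linear":[20,0,0],"twist":0},{"claw":20,"linear":[7,0,0],"twist":0},{"claw":20,"linear":[6,0,0],"twist":0},{"claw":20,"linear":[6,0,0],"twist":0},{"claw":20,"linear":[6,0,0],"twist":0},{"claw":20,"linear":[5,0,0],"twist":0},{"claw":20,"linear":[4,0,0],"twist":0}]'
python3 -c "
from h import *
plan('p2',.0625,9.5)"
```

```text
clock: 12.77
tool_pos: [0.629, 0.0102, 0.0654]
orientation: [-82.9, 89.9, 16.6]
force: [-0.1, 0.6, -0.5]
opening: 0.0296
clk 12.77 tcp [0.629  0.0102 0.0654] jaw -170.51 tilt [ 0.001  0.    -1.   ] j6 -9.2 F [-0.1  0.6 -0.5] open 29.6 
 -> twist -0.0002 linear [ 2.9  0.6 -0.8]
```

```bash
python3 -m pendant '[{"claw":20,"linear":[2.5,0,0],"twist":0},{"claw":20,"linear":[0,0,0],"twist":0},{"claw":60,"linear":[0,0,0],"twist":0},{"claw":60,"linear":[0,0,0],"twist":0},{"claw":60,"linear":[0,0,0],"twist":0},{"claw":60,"linear":[0,0,0],"twist":0},{"claw":60,"linear":[-20,0,0],"twist":0},{"claw":60,"linear":[-35,0,0],"twist":0},{"claw":60,"linear":[-35,0,0],"twist":0},{"claw":60,"linear":[-35,0,0],"twist":0}]'
python3 -c "
from h import *
plan('cap',.16,9.5)"
```

```text
clock: 13.6
tool_pos: [0.6282, 0.01, 0.189]
orientation: [108.3, 90.0, -152.2]
force: [0.9, 0.6, -0.7]
opening: 0.0594
clk 13.6 tcp [0.6282 0.01   0.189 ] jaw -170.51 tilt [-0.001 -0.    -1.   ] j6 -9.2 F [ 0.9  0.6 -0.7] open 59.4 
 -> twist -0.0001 linear [ 29.1 153.1 190. ]
```

```bash
python3 -m pendant '[{"claw":60,"linear":[0,19.1,23.75],"twist":0},{"claw":60,"linear":[0,19.1,23.75],"twist":0},{"claw":60,"linear":[0,19.1,23.75],"twist":0},{"claw":60,"linear":[0,19.1,23.75],"twist":0},{"claw":60,"linear":[0,19.1,23.75],"twist":0},{"claw":60,"linear":[0,19.1,23.75],"twist":0},{"claw":60,"linear":[0,19.1,23.75],"twist":0},{"claw":60,"linear":[0,19.1,23.75],"twist":0},{"claw":60,"linear":[0,0,0],"twist":0},{"claw":60,"linear":[0,0,0],"twist":0}]'
python3 - <<'E'
from h import *
S=OBJ['seat']
for n in('top','side'):
    a,d=snap(n,n+'4');P=cloud(n,d).reshape(-1,3)
    def rg(c,r,z0,z1): return P[(P[:,2]>z0)&(P[:,2]<z1)&(np.hypot(P[:,0]-c[0],P[:,1]-c[1])<r)]
    for k,c,z in(('p1',OBJ['p1'],.088),('p2',OBJ['p2'],.12)):
        Q=rg(c,.03,z-.015,z+.02);print(n,k,len(Q),np.percentile(Q[:,2],[50,90]).round(4),Q.min(0).round(4),Q.max(0).round(4)) if len(Q) else 0
    Q=rg(S,.03,.048,.066);(x,y),r=cv2.minEnclosingCircle(Q[:,:2].astype(np.float32));print('shoulder',len(Q),x,y,r)
    for z in(.07,.08,.09):
        Q=rg(S,.03,z-.005,z+.005);print('nose',z,len(Q),Q.min(0).round(4),Q.max(0).round(4))
    cv2.imwrite('pics/n_%s.png'%n,cv2.resize(cv2.cvtColor(a,cv2.COLOR_RGB2BGR)[130:290,190:390],(750,600),interpolation=cv2.INTER_CUBIC))
plan('cap',.025,9.5)
E
```

```text
clock: 14.43
tool_pos: [0.4458, 0.1734, 0.1883]
orientation: [-56.0, 89.9, 43.6]
force: [-0.2, -0.5, 0.3]
opening: 0.0604
top p1 92 [0.0864 0.0897] [0.6043 0.0635 0.0733] [0.6319 0.0909 0.0921]
top p2 97 [0.1183 0.1221] [ 0.6149 -0.0044  0.1072] [0.6425 0.023  0.1252]
shoulder 55 0.6395214796066284 -0.0593101941049099 0.01678524538874626
nose 0.07 9 [ 0.6273 -0.0722  0.0665] [ 0.6533 -0.0467  0.0738]
nose 0.08 24 [ 0.629  -0.0688  0.0757] [ 0.6488 -0.0491  0.0848]
nose 0.09 15 [ 0.6308 -0.0657  0.0851] [ 0.645  -0.0542  0.0927]
side p1 158 [0.0861 0.0881] [0.6043 0.0631 0.0737] [0.6338 0.0932 0.0902]
side p2 153 [0.1184 0.1203] [ 0.6151 -0.0072  0.1051] [0.6445 0.0247 0.1219]
shoulder 36 0.6398519277572632 -0.05992545187473297 0.01741478405892849
nose 0.07 22 [ 0.6288 -0.0598  0.066 ] [ 0.6534 -0.0475  0.0745]
nose 0.08 36 [ 0.6301 -0.0632  0.0751] [ 0.6505 -0.0492  0.0846]
nose 0.09 22 [ 0.6327 -0.0627  0.085 ] [ 0.6475 -0.0523  0.0934]
clk 14.53 tcp [0.4468 0.1725 0.1879] jaw -170.47 tilt [ 0.001  0.    -1.   ] j6 -35.2 F [ 0.7 -0.3 -0.2] open 60.2 
 -> twist 0.0005 linear [162.9   1.1  -0.2]
```

View pics/n_side.png

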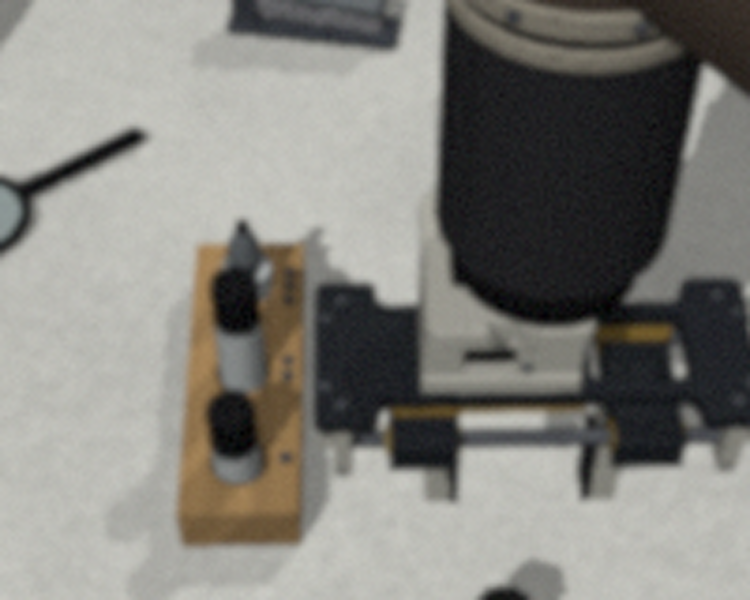

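Both markers are seated upright: short at (235,435), top 0.087; tall at (240,330), top 0.119. The nose is at (243,250). Now the cap.

```bash
python3 -m pendant '[{"claw":60,"linear":[25,0,0],"twist":0},{"claw":60,"linear":[30,0,0],"twist":0},{"claw":60,"linear":[30,0,0],"twist":0},{"claw":60,"linear":[30,0,0],"twist":0},{"claw":60,"linear":[30,0,0],"twist":0},{"claw":60,"linear":[13,0,0],"twist":0},{"claw":60,"linear":[5,0,0],"twist":0},{"claw":60,"linear":[0,0,0],"twist":0},{"claw":60,"linear":[0,0,0],"twist":0},{"claw":60,"linear":[0,0,0],"twist":0}]'
python3 -c "
from h import *
plan('cap',.025,9.5)"
```

```text
clock: 15.37
tool_pos: [0.4475, 0.1727, 0.0256]
orientation: [-61.1, 89.9, 38.3]
force: [0.1, 0.1, -0.7]
opening: 0.0602
clk 15.37 tcp [0.4475 0.1727 0.0256] jaw -170.53 tilt [ 0.002  0.001 -1.   ] j6 -35.2 F [ 0.1  0.1 -0.7] open 60.2 
 -> twist -0.0006 linear [ 0.6  1.7 -0.3]
```

```bash
python3 -m pendant '[{"claw":60,"linear":[0,1.5,0],"twist":0},{"claw":25,"linear":[0,0,0],"twist":0},{"claw":25,"linear":[0,0,0],"twist":0},{"claw":25,"linear":[0,0,0],"twist":0},{"claw":25,"linear":[0,0,0],"twist":0},{"claw":25,"linear":[0,0,0],"twist":0},{"claw":25,"linear":[0,0,0],"twist":0},{"claw":25,"linear":[-15,0,0],"twist":0},{"claw":25,"linear":[-30,0,0],"twist":0},{"claw":25,"linear":[-35,0,0],"twist":0}]'
python3 -m pendant '[{"claw":25,"linear":[-35,0,0],"twist":0},{"claw":25,"linear":[-35,0,0],"twist":0},{"claw":25,"linear":[-15,0,0],"twist":0},{"claw":25,"linear":[0,0,0],"twist":0},{"claw":25,"linear":[0,0,0],"twist":0},{"claw":25,"linear":[0,0,0],"twist":0},{"claw":25,"linear":[0,0,0],"twist":0},{"claw":25,"linear":[0,0,0],"twist":0},{"claw":25,"linear":[0,0,0],"twist":0},{"claw":25,"linear":[0,0,0],"twist":0}]'
python3 -c "
from h import *
plan('seat',.19,9.5)"
```

```text
clock: 16.2
tool_pos: [0.4437, 0.171, 0.1038]
orientation: [121.2, 89.7, -139.3]
force: [1.6, 0.9, -0.9]
opening: 0.0337
clock: 17.03
tool_pos: [0.4449, 0.1719, 0.1889]
orientation: [124.8, 89.9, -135.7]
force: [0.4, 0.0, -0.7]
opening: 0.0337
clk 17.03 tcp [0.4449 0.1719 0.1889] jaw -170.51 tilt [-0.001 -0.001 -1.   ] j6 -35.4 F [ 0.4  0.  -0.7] open 33.7 
 -> twist -0.0002 linear [  -1.1 -154.3 -260.4]
```

```bash
python3 -m pendant '[{"claw":25,"linear":[0,-15.4,-26],"twist":0},{"claw":25,"linear":[0,-15.4,-26],"twist":0},{"claw":25,"linear":[0,-15.4,-26],"twist":0},{"claw":25,"linear":[0,-15.4,-26],"twist":0},{"claw":25,"linear":[0,-15.4,-26],"twist":0},{"claw":25,"linear":[0,-15.4,-26],"twist":0},{"claw":25,"linear":[0,-15.4,-26],"twist":0},{"claw":25,"linear":[0,-15.4,-26],"twist":0},{"claw":25,"linear":[0,-15.4,-26],"twist":0},{"claw":25,"linear":[0,-15.4,-26],"twist":0}]'
python3 -m pendant '[{"claw":25,"linear":[0,0,0],"twist":0},{"claw":25,"linear":[0,0,0],"twist":0},{"claw":25,"linear":[0,0,0],"twist":0},{"claw":25,"linear":[0,0,0],"twist":0},{"claw":25,"linear":[0,0,0],"twist":0},{"claw":25,"linear":[0,0,0],"twist":0},{"claw":25,"linear":[0,0,0],"twist":0},{"claw":25,"linear":[0,0,0],"twist":0},{"claw":25,"linear":[0,0,0],"twist":0},{"claw":25,"linear":[0,0,0],"twist":0}]'
python3 - <<'E'
from h import *
plan((.6397,-.0597),.135,9.5)
a,d=snap('side','side5');P=cloud('side',d).reshape(-1,3)
S=(.6397,-.0597)
for z in(.167,.175,.183,.2,.21):
    m=(abs(P[:,2]-z)<.004)&(np.hypot(P[:,0]-S[0],P[:,1]-S[1])<.03);Q=P[m];print(z,m.sum(),Q.min(0).round(4),Q.max(0).round(4)) if m.sum() else 0
cv2.imwrite('pics/s5.png',cv2.resize(cv2.cvtColor(a,cv2.COLOR_RGB2BGR)[120:280,190:390],(750,600),interpolation=cv2.INTER_CUBIC))
E
```

```text
clock: 17.87
tool_pos: [0.6405, -0.0604, 0.1889]
orientation: [90.2, 90.0, -170.3]
force: [0.8, 1.4, 0.0]
opening: 0.0334
clock: 18.7
tool_pos: [0.6398, -0.0588, 0.1897]
orientation: [-86.4, 90.0, 13.1]
force: [-0.3, -0.3, -0.8]
opening: 0.0333
clk 18.7 tcp [ 0.6398 -0.0588  0.1897] jaw -170.5 tilt [ 0.  0. -1.] j6 -2.6 F [-0.3 -0.3 -0.8] open 33.3 
 -> twist 0.0 linear [54.7  0.2 -0.8]
0.167 34 [ 0.6246 -0.0569  0.1636] [ 0.657  -0.0411  0.171 ]
0.175 41 [ 0.624  -0.0573  0.171 ] [ 0.6561 -0.0381  0.1789]
0.183 31 [ 0.6237 -0.0559  0.1799] [ 0.6544 -0.0413  0.1868]
0.2 68 [ 0.6107 -0.0563  0.1962] [ 0.6648 -0.0397  0.2039]
0.21 77 [ 0.6104 -0.0586  0.2061] [ 0.6646 -0.0405  0.2139]
```

View pics/s5.png

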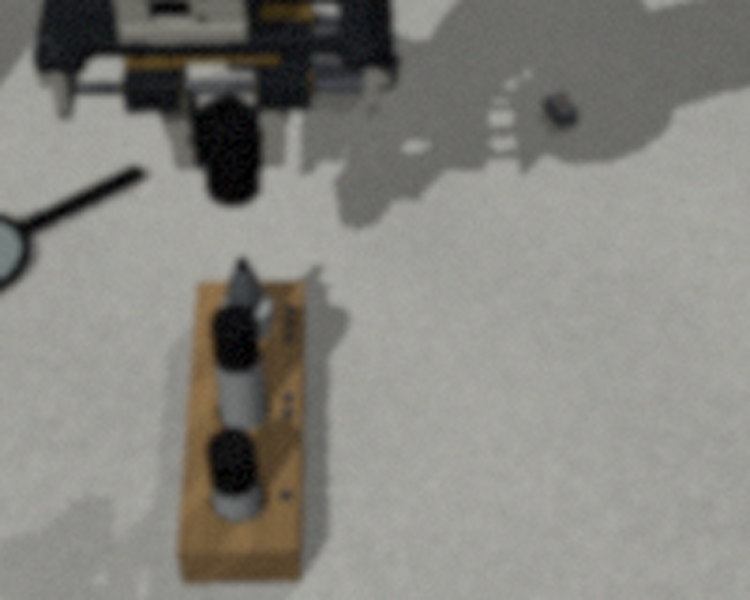

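Side view: the cap is upright in the fingers at (233,150), over the nose at (243,270), and both markers still stand. The cap looks about 1 mm too far in +y, so I correct by 1 mm and go down part way.

```bash
python3 -m pendant '[{"claw":25,"linear":[15,0,-1],"twist":0},{"claw":25,"linear":[20,0,0],"twist":0},{"claw":25,"linear":[20,0,0],"twist":0},{"claw":25,"linear":[10,0,0],"twist":0},{"claw":25,"linear":[5,0,0],"twist":0},{"claw":25,"linear":[5,0,0],"twist":0},{"claw":25,"linear":[5,0,0],"twist":0},{"claw":25,"linear":[0,0,0],"twist":0},{"claw":25,"linear":[0,0,0],"twist":0},{"claw":25,"linear":[0,0,0],"twist":0}]'
python3 -m pendant '[{"claw":25,"linear":[3,0,0],"twist":0},{"claw":25,"linear":[3,0,0],"twist":0},{"claw":25,"linear":[3,0,0],"twist":0},{"claw":25,"linear":[2,0,0],"twist":0},{"claw":25,"linear":[0,0,0],"twist":0},{"claw":25,"linear":[0,0,0],"twist":0},{"claw":25,"linear":[0,0,0],"twist":0},{"claw":25,"linear":[0,0,0],"twist":0},{"claw":25,"linear":[0,0,0],"twist":0},{"claw":25,"linear":[0,0,0],"twist":0}]'
python3 -c "
from h import *
plan((.6397,-.0597),.0835,9.5);print(get_obs()['moment'])"
```

```text
clock: 19.58
tool_pos: [0.6404, -0.0599, 0.1103]
orientation: [-96.5, 89.9, 2.9]
force: [0.7, 0.2, 0.3]
opening: 0.0338
clock: 20.42
tool_pos: [0.64, -0.0599, 0.0987]
orientation: [-88.7, 90.0, 10.8]
force: [0.1, 0.4, 0.1]
opening: 0.0335
clk 20.42 tcp [ 0.64   -0.0599  0.0987] jaw -170.51 tilt [ 0.  0. -1.] j6 -2.5 F [0.1 0.4 0.1] open 33.5 
 -> twist -0.0002 linear [15.2  0.3  0.3]
[ 0.07153428 -0.00543349  0.01979509]
```

The collar has entered the mouth with no side load. Now press.

```bash
python3 -m pendant '[{"claw":25,"linear":[2,0,0],"twist":0},{"claw":25,"linear":[2,0,0],"twist":0},{"claw":25,"linear":[1,0,0],"twist":0},{"claw":25,"linear":[1,0,0],"twist":0},{"claw":25,"linear":[1,0,0],"twist":0},{"claw":25,"linear":[0,0,0],"twist":0},{"claw":25,"linear":[0,0,0],"twist":0},{"claw":25,"linear":[0,0,0],"twist":0},{"claw":25,"linear":[0,0,0],"twist":0},{"claw":25,"linear":[0,0,0],"twist":0}]'
python3 -m pendant '[{"claw":25,"linear":[1,0,0],"twist":0},{"claw":25,"linear":[1,0,0],"twist":0},{"claw":25,"linear":[1,0,0],"twist":0},{"claw":25,"linear":[0,0,0],"twist":0},{"claw":25,"linear":[0,0,0],"twist":0},{"claw":25,"linear":[0,0,0],"twist":0},{"claw":25,"linear":[0,0,0],"twist":0},{"claw":25,"linear":[0,0,0],"twist":0},{"claw":25,"linear":[0,0,0],"twist":0},{"claw":25,"linear":[0,0,0],"twist":0}]'
python3 -c "
from h import *
plan((.6397,-.0597),.0835,9.5)"
```

```text
clock: 21.25
tool_pos: [0.6403, -0.06, 0.0927]
orientation: [-108.6, 89.9, -9.1]
force: [-2.4, 0.8, 7.8]
opening: 0.0332
clock: 22.08
tool_pos: [0.6404, -0.0598, 0.0899]
orientation: [-102.5, 89.9, -2.9]
force: [-3.5, 1.3, 8.9]
opening: 0.0337
clk 22.08 tcp [ 0.6404 -0.0598  0.0899] jaw -170.48 tilt [ 0.001 -0.    -1.   ] j6 -2.5 F [-3.5  1.3  8.9] open 33.7 
 -> twist 0.0003 linear [6.4 0.7 0.3]
```

```bash
python3 -m pendant '[{"claw":25,"linear":[1,0.4,0.2],"twist":0},{"claw":25,"linear":[1,0.3,0],"twist":0},{"claw":25,"linear":[1,0,0],"twist":0},{"claw":25,"linear":[0,0,0],"twist":0},{"claw":25,"linear":[0,0,0],"twist":0},{"claw":25,"linear":[0,0,0],"twist":0},{"claw":25,"linear":[0,0,0],"twist":0},{"claw":25,"linear":[0,0,0],"twist":0},{"claw":25,"linear":[0,0,0],"twist":0},{"claw":25,"linear":[0,0,0],"twist":0}]'
python3 -m pendant '[{"claw":25,"linear":[1,0,0],"twist":0},{"claw":25,"linear":[1,0,0],"twist":0},{"claw":25,"linear":[1,0,0],"twist":0},{"claw":25,"linear":[0,0,0],"twist":0},{"claw":25,"linear":[0,0,0],"twist":0},{"claw":25,"linear":[0,0,0],"twist":0},{"claw":25,"linear":[0,0,0],"twist":0},{"claw":25,"linear":[0,0,0],"twist":0},{"claw":25,"linear":[0,0,0],"twist":0},{"claw":25,"linear":[0,0,0],"twist":0}]'
python3 -c "
from h import *
plan((.6397,-.0597),.0835,9.5)"
```

```text
clock: 22.92
tool_pos: [0.6394, -0.0598, 0.0855]
orientation: [-78.6, 90.0, 20.9]
force: [2.4, 1.2, -0.2]
opening: 0.0338
clock: 23.75
tool_pos: [0.639, -0.06, 0.0828]
orientation: [100.4, 90.0, -160.1]
force: [-2.4, 1.8, 5.9]
opening: 0.0337
clk 23.75 tcp [ 0.639  -0.06    0.0828] jaw -170.51 tilt [-0. -0. -1.] j6 -2.5 F [-2.4  1.8  5.9] open 33.7 
 -> twist -0.0002 linear [-0.7 -0.7  0.1]
```

The click came: force was 9 N, dropped to about 0 at 0.0855, and is rising again at 0.0828, the expected home height. Pressing a bit more.

```bash
python3 -m pendant '[{"claw":25,"linear":[0.7,0,0],"twist":0},{"claw":25,"linear":[0.7,0,0],"twist":0},{"claw":25,"linear":[0,0,0],"twist":0},{"claw":25,"linear":[0,0,0],"twist":0},{"claw":25,"linear":[0,0,0],"twist":0},{"claw":25,"linear":[0,0,0],"twist":0},{"claw":25,"linear":[0,0,0],"twist":0},{"claw":25,"linear":[0,0,0],"twist":0},{"claw":25,"linear":[0,0,0],"twist":0},{"claw":25,"linear":[0,0,0],"twist":0}]'
python3 - <<'E'
from h import *
plan((.6397,-.0597),.0835,9.5)
a,d=snap('side','side6');P=cloud('side',d).reshape(-1,3)
for z in(.05,.064,.072,.08,.118):
    m=(abs(P[:,2]-z)<.004)&(np.hypot(P[:,0]-.6397,P[:,1]+.0597)<.022);Q=P[m];print(z,m.sum(),Q.min(0).round(4),Q.max(0).round(4)) if m.sum() else 0
for i in range(3): snapshot('side');print(get_obs()['force'].round(1))
cv2.imwrite('pics/s6.png',cv2.resize(cv2.cvtColor(a,cv2.COLOR_RGB2BGR)[150:270,200:350],(750,600),interpolation=cv2.INTER_CUBIC))
E
```

```text
clock: 24.58
tool_pos: [0.639, -0.06, 0.0827]
orientation: [-151.8, 90.0, -52.3]
force: [-6.6, 3.1, 13.7]
opening: 0.0334
clk 24.58 tcp [ 0.639  -0.06    0.0827] jaw -170.49 tilt [ 0. -0. -1.] j6 -2.5 F [-6.6  3.1 13.7] open 33.4 
 -> twist 0.0002 linear [-0.8 -0.7  0.2]
0.05 10 [ 0.6238 -0.0599  0.0465] [ 0.6283 -0.047   0.0535]
0.064 13 [ 0.6231 -0.0583  0.0616] [ 0.6558 -0.0465  0.0675]
0.072 18 [ 0.6228 -0.0573  0.0685] [ 0.6547 -0.0446  0.0757]
0.08 33 [ 0.6193 -0.0544  0.0765] [ 0.6562 -0.0416  0.084 ]
0.118 102 [ 0.6195 -0.0696  0.1142] [ 0.6576 -0.0413  0.1216]
[-5.8  2.1 13.9]
[-6.2  2.4 14.2]
[-5.5  3.5 14.5]
```

View pics/s6.png

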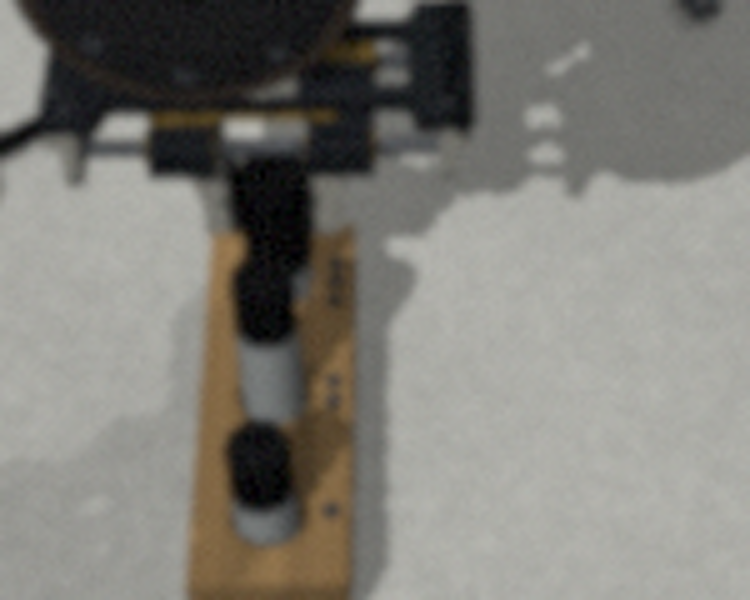

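Side view: cap at (270,215) down on the barrel, both markers upright at (265,340) and (262,480). The push is steady at 14 N with the TCP stalled at home height, so I'm handing in.

```bash
python3 -c "
from h import *
print(close_job());o=get_obs();print(o['clock'],o['tool_pos'],o['force'],o['opening'])"
```

```text
the job is handed in; nothing more can be done
None
the job is handed in; nothing more can be done
```

The job is handed in at about 25 s of the 69 s allowed. The short marker stands in the one-dot pocket, the tall marker in the two-dot pocket, and the cap is clicked onto the fixed marker, with the arm still gripping and pressing it. The hand-in gives no verdict.

- **Markers:** after release both stood upright and fully down. Their tops measured about 0.087 m and 0.119 m, against 0.088 m and 0.120 m expected.
- **Click and press:** resistance rose to about 9 N, below the stated 10 to 15 N, and fell to about 0 at a TCP height of 85.5 mm. The tool then stopped at 82.7 mm (expected home about 83.5 mm) with a steady push of about 14 N.
- **Cap position:** the tool was within 1 mm of the measured nose axis. I did not measure the cap's own position to that accuracy.
- **Sideways load:** at the end there was about 6 N of sideways force on the tool, which I left uncorrected.
- **Bystanders:** I sent no move near the eraser, sharpener or stapler, but I did not measure them again at the end.

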